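Clamp the resin block in the quick-slide fixture

ROBOT

A 7-joint arm with a two-finger parallel gripper is mounted at the origin on the work surface. World frame = base frame: x ahead of the robot, y to its left, z up, the work surface at z = 0. Lengths are in m, angles in rad, forces in N, time in s.
With the tool pointing down it reaches from about 0.35 to 0.9 m from the base axis. Payload 8.1 kg.
Tool frame: the origin (TCP) lies midway between the tips of the shut fingers; the grasp point (between the pads) lies 19 mm behind it; z points along the fingers, y is the direction in which the jaws open and shut (so a half turn about z gives the same grasp; the last joint's range is limited). The gripper opens to 85 mm and grips with 20 to 120 N. Pads are 22 mm wide; open, the fingers measure 114 mm over their backs; the gripper's body (76 mm by 85 mm) begins 54 mm behind the grasp point. The pads swing forward as they close: fully open they stand 13 mm farther back than shut.
Start: joints at [1.157, 0.434, 0.025, 1.573, -0.012, 1.134, -0.075], TCP at [0.191, -0.595, 0.192] pointing down, gripper open.
Joint ranges: [-2.62, 2.62], [-0.44, 2.09], [-1.27, 1.32], [0.08, 2.57], [-1.32, 4.46], [0.12, 2], [-2.74, 2.74]. Speed limits (rad/s): [2.22, 2.22, 3.01, 3.01, 3.14, 3.14, 3.14].

INTERFACE

Orientations are given as a unit quaternion [x, y, z, w].
In Python, from cell import manip gives the robot as it stands. Calls block until the motion is done:
- manip.move_ptp(position, orientation): joint-space move of the TCP to a pose.
- manip.line_to(position, attitude=None, feed=0.15): straight line of the TCP; attitude=None keeps the orientation; feed is the mean speed in m/s.
- manip.move_joints(angles): joint-space move.
- manip.gripper_to(opening, effort=None): opening from 0.0 (shut) to 1.0 (fully open); effort is the grip in N (None keeps the last); returns when the fingers have stopped.
- manip.hold(seconds).
- manip.inverse_kinematics(position, orientation): joint angles nearest the present ones, or None.
- manip.get_obs(): the state.
- manip.snapshot(name): name is "scene" or "top" or "wrist"; returns (picture, depth): 420x560x3 uint8, red, green, blue; 420x560 float32, m along the optical axis (not along the pixel's ray), 0 where there is no reading.
- manip.camera_model(name): a dict with "fx", "fy", "cx", "cy" (pixels), "extrinsics" (4x4, takes a point from camera to world coordinates). Camera axes: x right, y up, looking along -z (the intrinsics and any distortion apply to the point x, -y, -z); pixel columns grow to the right and rows downward; lengths in m; the calibration is good to about 2 mm. A picture is of the moment at which its call begins: read the wrist's pose just before it. camera_model takes no time and is no camera call; for the wrist camera it gives the pose at the moment of the call.
A pose or a line that the arm cannot do raises manip.MotionError and nothing moves.
- manip.close_job(): hands the job in, once; it reports no verdict.
The state is a dict: "clock": time; "joints": joint angles; "joint_vel": joint speeds; "effort": joint torques, N m; "tcp_pos": TCP position; "ee_rot": TCP orientation; "contact_force": force on the tool from outside, world axes, zero at the start; "moment": the same for the moment, N m; "grip_width": opening from 0.0 (shut) to 1.0 (fully open).
Only numpy, scipy, OpenCV 4.12 (cv2) and the standard library are available. Lean on these libraries where they do the work, as an engineer would, in place of code of your own. Each camera call takes 0.05 s, during which the arm holds its last target.

TASK

Clamp the cream block that lies on the fixture's rail. Pinch the thumb button in on the side of the sliding jaw and, keeping it in, slide the jaw up to within about a centimetre of the block without pressing on it, then let the button spring back out so that the jaw is locked on the rail. Then swing the cam lever just far enough that the block is held between the jaw and the sprung pad with the pad pushed in about halfway, never bottoming it, let go, and leave the other things on the bench alone.

Things in the scene. Friction and masses are not known exactly. Their poses are not given: they have to be found in the camera images.
- rail: The fixture: fixed aluminium rail 390 mm long (its y), base plate 94 mm wide (x), two walls (64 mm over their outer faces, tops 40 mm above the bench) with a channel between; teeth line the inside of the +x wall. Origin: centre of the underside. Cam head on its -y end, sliding jaw on its +y end, block on the wall tops between them.
- jaw (a joint): Travel of the sliding jaw, m: 0 to 0.115, growing towards -y of the rail (to the block). Friction about 0.4 N. While the button is out a pawl locks it at each whole 8 mm (0, 0.008, 0.016, ...), give or take 0.3 mm; pushes under 25 N do not move it then. Starts at one of these from 0 to 0.032 (rarely with the pawl on a tooth between two). Released between two notches it settles into the nearer one.
- thumb (a joint): How far the thumb button is pressed, m, towards -x of the rail: 0 out (jaw locked), 0.007 fully in; the jaw is free from about 0.0045. The spring pushes it out with 4.8 N at 0, 9 N fully in. If it stays well above 0 after release, the pawl rides on a tooth: move the jaw a little.
- thumb_face (a point): Centre of the button's round steel face, 24 mm in diameter, 95 mm above the bench, on the +x side of the grip block. The face stands 9 mm proud of the grip block's side when out, 2 mm when fully in. Moves with the button.
- jaw_grip (a point): Centre of the jaw's black upright grip block (32 mm in x, 36 mm in y, 52 to 122 mm above the bench) at button height, 95 mm above the bench; axes as the rail's. Pinch it along x here, one finger on the button, the other on the -x face: 41 mm over all with the button out, 34 mm with it in; some 25 N of grip.
- jaw_face (a point): Centre of the jaw's steel plate (54 mm wide, top 86 mm above the bench) where it will bear on the block, 65 mm above the bench, looking to -y of the rail. The plate stands on the -y end of the jaw's grey saddle (70 mm in x, 80 mm in y, top 52 mm above the bench).
- block: The workpiece: cream resin block 50 x 50 mm, 36 mm high, about 0.12 kg, loose, lying square on the rail walls with a round bore mark on top. Origin: centre of its underside.
- pad_face (a point): Centre of the front face of the black sprung pad (48 mm wide, 34 mm high, 12 mm thick) of the cam head, 65 mm above the bench, looking to +y of the rail at the block. It stands on two springs before a steel plate that the cam drives.
- pad (a joint): How far the pad is pushed back towards the steel plate behind it, m: 0 free (10 mm of gap seen between pad and plate), 0.008 bottomed (2 mm of gap). The spring gives 0.8 N at 0 and 2 N more per mm.
- lever (a joint): Angle of the cam lever, rad: 0 open, pointing to +x of the rail; turns clockwise from above to 1.9 (1.57 points to -y). It drives the steel plate and pad towards +y by 10 mm per rad (19 mm at 1.9). Starts at 0. Stiff (about 4.5 N at the knob, up to 2 N more under load), stays where it is left.
- knob (a point): On the axis of the black round knob (18 mm in diameter, 49 mm tall, from 78 to 127 mm above the bench) that stands up at the end of the lever; this point is 104 mm above the bench. 75 mm from the lever's axis.
- pivot (a point): On the vertical axis about which the lever turns, at the same height as the knob's point.
- spare: Bystander: a second cream block like the workpiece, standing on the bench. Origin: centre of the underside.
- puck: Bystander: white stepped plastic part 48 mm in diameter, 42 mm high, on the bench. Origin: centre of the underside.
- driver: Bystander: screwdriver 200 mm long with a black handle 26 mm thick, lying on the bench. Origin: the middle of its underside.
Not all that is in view belongs to the job. Leave any green or purple look-alike of the block alone.

How it is judged:
On the way:
1. the jaw is locked (button out) close to the block, with at most 14.5 mm of total slack between block, jaw and pad, the pad not yet pushed in (under 1.5 mm) and the lever still open (under 0.2 rad) (y of jaw_face in the frame of pad_face below 0.0645 m and value of joint each of thumb, pad below 0.0015 m and value of joint lever below 0.2 rad), for 0.3 s.
At the end, for the whole second after the job is handed in: The block lies flat on the rail, at rest, held between the jaw and the pad; the pad is pushed in by 1.5 to 6.5 mm of its 8 mm; the button is out (within 1.5 mm) so that the jaw is locked (value of joint pad between 0.0015 and 0.0065 m and value of joint thumb below 0.0015 m and contact force between block and jaw above 1.5 N and contact force between block and pad above 1.5 N and angle between block's own z axis and vertical below 0.05 rad and height (world z) of block below 0.044 m and linear speed of block below 0.01 m/s); the robot touches nothing.
It fails at once if the pad is bottomed (pushed in more than 7.6 mm) (value of joint pad above 0.0076 m).
It fails at once if the block is lifted off the rail by more than 10 mm (height (world z) of block above 0.05 m).
It fails at once if a bystander is moved by more than 20 mm (distance of any of spare, puck, driver from where it was at the start of the episode above 0.02 m).
It also fails if it takes over 64 s, if anything falls off the work surface, if the arm or the gripper's body presses on something with over 40 N, if the wrist force passes 120 N, or if a joint passes its speed limit or range.

## Working session

There is one attempt and no reset: what is moved stays moved. The work goes in short steps, each a Python script; the robot and the scene stay as the last script left them, time stands still between calls to the robot, and variables do not carry over. Pictures are saved under pics/ and viewed, and the job is handed in when it is done.

```bash
ls; mkdir -p pics
python3 - <<'E'
from cell import manip
import cv2,numpy as np
o=manip.get_obs();print(o)
for n in("scene","top","wrist"):
    m=manip.camera_model(n);print(n,m)
    p,d=manip.snapshot(n);cv2.imwrite(f"pics/{n}0.png",p[:,:,::-1]);np.save(f"pics/{n}0.npy",d)
E
```

```text
pics
{'clock': 0.0, 'joints': array([ 1.15741884,  0.43518628,  0.02496492,  1.57411428, -0.0115966 ,
        1.13402223, -0.07511223]), 'joint_vel': array([-3.71387778e-04, -1.55335754e-03,  5.85629474e-05, -2.98129571e-04,
       -9.82495157e-04, -2.47208226e-03, -8.61555202e-04]), 'effort': array([-4.81547922e-04, -6.70468140e+01,  1.02469817e+00, -3.16207445e+01,
        1.54397433e-02,  1.26049426e-02,  7.83039809e-06]), 'tcp_pos': array([ 0.19088837, -0.59452221,  0.1914421 ]), 'ee_rot': array([ 9.87956816e-01,  1.54727832e-01, -1.92576164e-04, -7.68863160e-04]), 'contact_force': array([ 0.77592244, -0.26302397,  0.80725186]), 'moment': array([ 0.04139072, -0.00840492, -0.01720556]), 'grip_width': 0.9989613620676392}
scene {'fx': 488.10522820749895, 'fy': 488.10522820749895, 'cx': 276.9180164368731, 'cy': 201.60514437148288, 'extrinsics': array([[ 0.52141793, -0.53252169,  0.66674133,  1.19033273],
       [ 0.8531218 ,  0.34136639, -0.3945278 , -0.27570214],
       [-0.01750847,  0.77452543,  0.63230041,  0.68252415],
       [ 0.        ,  0.        ,  0.        ,  1.        ]])}
top {'fx': 507.82531418947224, 'fy': 507.82531418947224, 'cx': 276.2652711142946, 'cy': 205.87678112464488, 'extrinsics': array([[ 0.00745167,  0.99853616, -0.05357244,  0.49771707],
       [-0.99996722,  0.00727124, -0.00356214,  0.07538044],
       [-0.00316739,  0.05359723,  0.99855761,  1.00156474],
       [ 0.        ,  0.        ,  0.        ,  1.        ]])}
wrist {'fx': 321.9892582876728, 'fy': 321.9892582876728, 'cx': 276.75343970214607, 'cy': 210.28149836761088, 'extrinsics': array([[ 0.3060334 ,  0.9177493 ,  0.25313985,  0.25600173],
       [-0.95201701,  0.29576296,  0.07866306, -0.57552113],
       [-0.00267642, -0.26506697,  0.96422629,  0.37353852],
       [ 0.        ,  0.        ,  0.        ,  1.        ]])}
```

View pics/scene0.png

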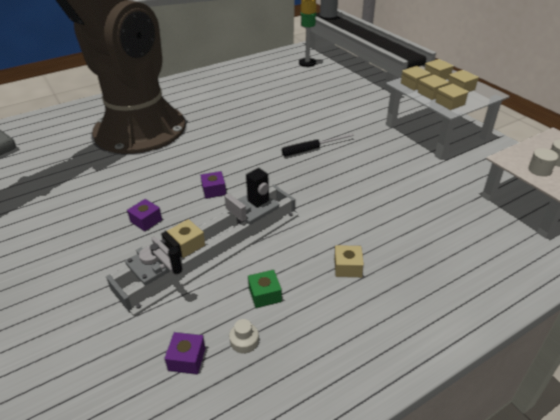

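View pics/top0.png

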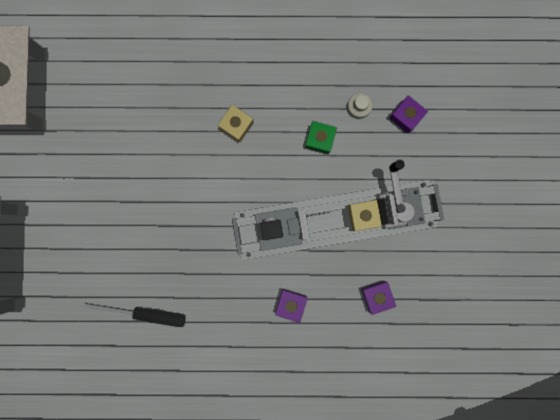

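Run:
```python
import cv2
p=cv2.imread('pics/top0.png')[140:280,220:460];cv2.imwrite('pics/topz.png',cv2.resize(p,None,fx=3.3,fy=3.3,interpolation=cv2.INTER_CUBIC))
p=cv2.imread('pics/scene0.png')[150:310,100:310];cv2.imwrite('pics/scenez.png',cv2.resize(p,None,fx=3.7,fy=3.7,interpolation=cv2.INTER_CUBIC))
```

```text
(no output)
```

View pics/topz.png

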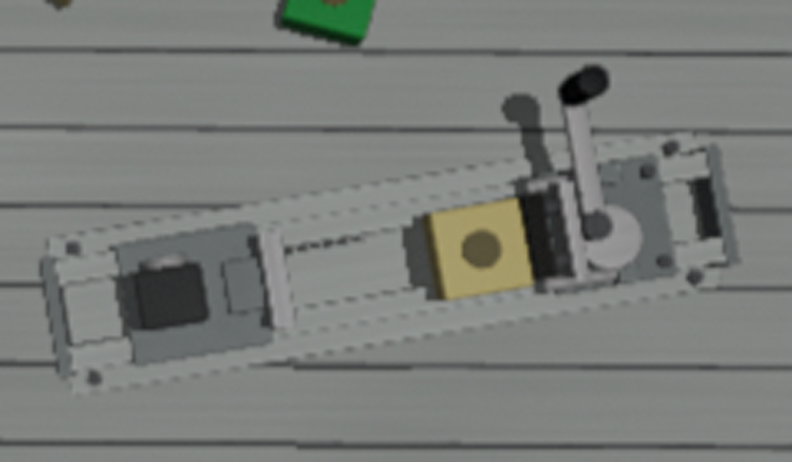

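View pics/scenez.png

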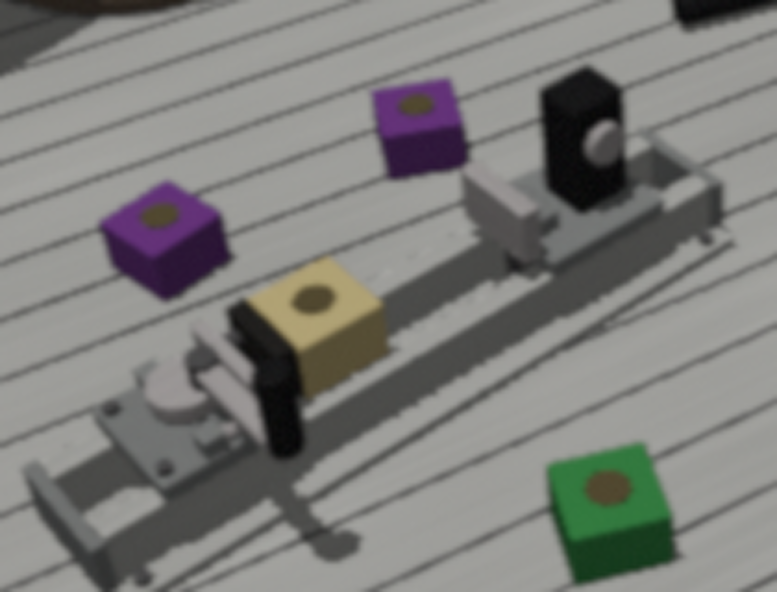

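```bash
cat > h.py <<'E'
import numpy as np,cv2
def ray(m,u,v,z):
    E=np.array(m['extrinsics']);d=np.stack([(np.asarray(u,float)-m['cx'])/m['fx'],-(np.asarray(v,float)-m['cy'])/m['fy'],-np.ones(np.shape(u))],-1)
    w=d@E[:3,:3].T;o=E[:3,3];t=(z-o[2])/w[...,2];return o+w*t[...,None]
def cloud(m,d):
    v,u=np.indices(d.shape);c=np.stack([(u-m['cx'])/m['fx']*d,-(v-m['cy'])/m['fy']*d,-d],-1)
    E=np.array(m['extrinsics']);return c@E[:3,:3].T+E[:3,3]
E
python3 - <<'E'
from cell import manip
from h import *
m=manip.camera_model('top');p=cv2.imread('pics/top0.png');d=np.load('pics/top0.npy');P=cloud(m,d)
Z=P[...,2];roi=np.zeros(Z.shape,bool);roi[140:280,220:460]=1
print('bench z',np.median(Z[20:60,100:200]),np.median(Z[330:,300:450]))
hsv=cv2.cvtColor(p,cv2.COLOR_BGR2HSV)
def big(k):
    n,l,s,c=cv2.connectedComponentsWithStats(k.astype(np.uint8));i=1+np.argmax(s[1:,4]);return l==i
def rect(k,z,name):
    v,u=np.nonzero(k);q=ray(m,u,v,z)
    r=cv2.minAreaRect(q[:,:2].astype(np.float32)*1000);print(name,r,k.sum(),'medz',np.median(Z[k]),'cen',q.mean(0));return q
yel=roi&(hsv[...,0]>15)&(hsv[...,0]<35)&(hsv[...,1]>80)&(hsv[...,2]>120)
v,u=np.nonzero(big(cv2.morphologyEx((yel).astype(np.uint8),cv2.MORPH_CLOSE,np.ones((9,9))) ))
rect(big(cv2.morphologyEx((yel).astype(np.uint8),cv2.MORPH_CLOSE,np.ones((9,9)))),.076,'block')
g=roi&(Z>.115)&(Z<.13)
l,_=None,None
k=g.copy();k[:,330:]=0;rect(big(k),.122,'grip')
k=g.copy();k[:,:380]=0;rect(big(k),.127,'knob')
k=roi&(Z>.078)&(Z<.095);k[:,330:]=0;rect(big(k),.086,'jawplate')
k=roi&(Z>.036)&(Z<.044);rect(k,.04,'walls')
k=roi&(Z>.003)&(Z<.03);k&=P[...,0]>0
v,u=np.nonzero(k)
rect(k,.006,'base')
h=np.clip(Z*2000,0,255).astype(np.uint8)[140:280,220:460]
cv2.imwrite('pics/hz.png',cv2.applyColorMap(cv2.resize(h,None,fx=3.3,fy=3.3,interpolation=0),2))
E
```

```text
bench z -0.0001730448038601562 1.7684103611248503e-05
block ((532.08642578125, -84.04415893554688), (48.294090270996094, 49.00808334350586), 11.125036239624023) 707 medz 0.0759948784791098 cen [ 0.53201243 -0.08420549  0.076     ]
grip ((504.55999755859375, 86.1406478881836), (31.54926872253418, 35.848201751708984), 9.884568214416504) 378 medz 0.1219412954279207 cen [0.50451986 0.08617464 0.122     ]
knob ((618.345947265625, -132.9712677001953), (17.08838653564453, 18.52451515197754), 44.87462615966797) 94 medz 0.126681770407998 cen [ 0.61862619 -0.13307589  0.127     ]
jawplate ((514.5620727539062, 29.190963745117188), (53.58010482788086, 12.154972076416016), 9.75161075592041) 205 medz 0.08577184753199096 cen [0.51444818 0.02917303 0.086     ]
walls ((586.897705078125, -27.250762939453125), (190.96664428710938, 395.5424499511719), 9.958808898925781) 1791 medz 0.03981756200122044 cen [ 0.53485716 -0.03019325  0.04      ]
base ((545.9373779296875, -45.7279052734375), (272.95245361328125, 471.51123046875), 0.39343497157096863) 5019 medz 0.007437781638757079 cen [ 0.53214296 -0.03763325  0.006     ]
```

View pics/hz.png

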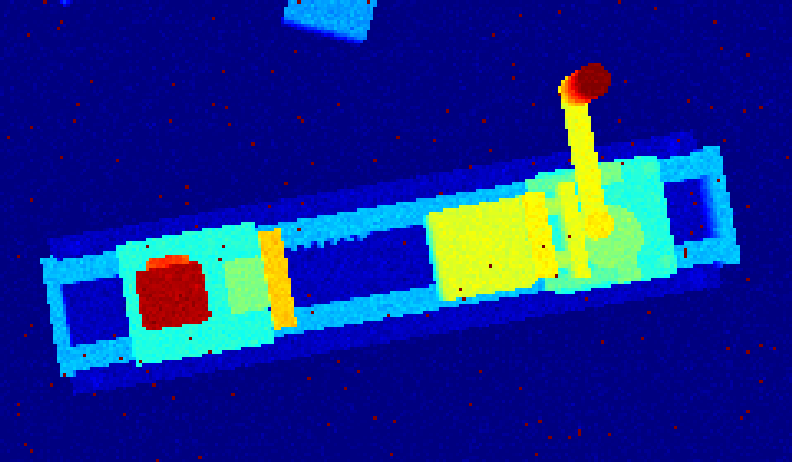

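```bash
cat >> h.py <<'E'
from scipy.spatial.transform import Rotation as R
PSI=np.radians(9.87)
ex=np.array([np.cos(PSI),np.sin(PSI),0]);ey=np.array([-np.sin(PSI),np.cos(PSI),0])
def quat(ang2):  # tool down, tool x at heading ang2; tool y heading ang2-90deg
    return np.array([np.cos(ang2/2),np.sin(ang2/2),0,0])
G0=np.array([.5046,.0862,0])
def torail(P): return np.stack([(P-G0)@ex,(P-G0)@ey,P[...,2]],-1)
E
python3 - <<'E'
from cell import manip
from h import *
m=manip.camera_model('top');d=np.load('pics/top0.npy');P=torail(cloud(m,d))
x,y,z=P[...,0],P[...,1],P[...,2]
k=(z>.036)&(z<.044)&(abs(y+.1)<.3)&(abs(x)<.06)
# wall outer faces, yaw check
for lo in np.arange(-.26,.09,.05):
    q=k&(y>lo)&(y<lo+.05)&(d>0); 
    if q.sum(): print('wall',round(lo,2),np.percentile(x[q],[1,50,99]).round(4))
q=(abs(x-.0)<.012)&(y>-.26)&(y<.06)&(z>.03)
i=np.argsort(y[q]);yy=y[q][i];zz=z[q][i]
b=np.arange(-.26,.03,.003)
for a in b:
    s=(yy>=a)&(yy<a+.003)
    if s.sum(): print(round(a,3),s.sum(),zz[s].round(3)[:9])
for a in (PSI+np.pi/2,PSI-np.pi/2):
    print(a,manip.inverse_kinematics([.5046,.0862,.2],quat(a)),manip.inverse_kinematics([.5046,.0862,.076],quat(a)),manip.inverse_kinematics([.52,.0,.076],quat(a)))
for th in(0,.6,1.2):
  for a in (PSI-th,PSI-th+np.pi): print(th,a,manip.inverse_kinematics([.6,-.13,.085],quat(a)))
E
```

```text
wall -0.26 [-0.0264 -0.0264 -0.0264]
wall -0.21 [-0.0314  0.0264  0.0321]
wall -0.16 [-0.0314  0.0184  0.0321]
wall -0.11 [-0.0315  0.0162  0.0319]
wall -0.06 [-0.0317 -0.0275  0.032 ]
wall -0.01 [-0.0317  0.0183  0.0313]
wall 0.04 [-0.0322  0.0009  0.0331]
-0.26 13 [0.065 0.05  0.067 0.064 0.065 0.067 0.068 0.065 0.052]
-0.257 24 [0.064 0.067 0.064 0.062 0.061 0.071 0.063 0.067 0.065]
-0.254 19 [0.068 0.063 0.064 0.064 0.061 0.063 0.068 0.065 0.065]
-0.251 16 [0.067 0.062 0.066 0.069 0.065 0.064 0.064 0.066 0.063]
-0.248 7 [0.064 0.065 0.063 0.063 0.063 0.063 0.066]
-0.245 18 [0.066 0.081 0.083 0.076 0.083 0.082 0.08  0.064 0.076]
-0.242 21 [0.077 0.065 0.063 0.084 0.08  0.082 0.066 0.084 0.08 ]
-0.239 18 [0.082 0.081 0.076 0.082 0.082 0.08  0.082 0.079 0.066]
-0.236 26 [0.082 0.079 0.084 0.065 0.067 0.082 0.051 0.081 0.082]
-0.233 27 [0.063 0.078 0.066 0.082 0.064 0.084 0.076 0.083 0.081]
-0.23 14 [0.076 0.083 0.077 0.076 0.078 0.076 0.078 0.08  0.079]
-0.227 22 [0.077 0.08  0.079 0.078 0.079 0.078 0.078 0.076 0.075]
-0.224 43 [0.077 0.077 0.077 0.076 0.077 0.075 0.079 0.079 0.079]
[... 4157 characters left out ...]
45263 -0.74347016  0.96833712
 -2.29111023]
0 0.17226399717184032 [ 0.29346331  0.53513652 -0.24303759  1.70729691  0.15510965  0.91798656
 -1.40989298]
0 3.3138566507616334 [ 0.59351557  0.62769207 -0.70969566  1.68005543  0.46858907  1.01091405
  1.46641455]
0.6 -0.42773600282815966 [ 0.16369528  0.52128698 -0.05403089  1.7194744   0.03429241  0.90174785
 -1.90297746]
0.6 2.7138566507616333 [ 0.57128859  0.61675613 -0.67226398  1.68199089  0.44233107  1.0000405
  0.88795342]
1.2 -1.0277360028281597 [ 0.08095238  0.51889969  0.06571681  1.72722275 -0.04169276  0.89682427
 -2.43446412]
1.2 2.113856650761633 [ 0.56198037  0.61243725 -0.65679763  1.68280653  0.43154436  0.9957522
  0.29683859]
```

Run:
```python
from cell import manip
from h import *
a=PSI+np.pi/2
pos=G0-.06*ey; pos[2]=.23
manip.move_ptp(pos,quat(a))
m=manip.camera_model('wrist');p,d=manip.snapshot('wrist');o=manip.get_obs();print(o['clock'],o['tcp_pos'],o['joints'],o['contact_force'])
cv2.imwrite('pics/w1.png',p[:,:,::-1]);np.save('pics/w1.npy',d);import pickle;pickle.dump(m,open('pics/w1.pkl','wb'))
P=torail(cloud(m,d));x,y,z=P[...,0],P[...,1],P[...,2]
def rg(n,k): 
    if k.sum()>5: print(n,k.sum(),'x',np.percentile(x[k],[1,50,99]).round(4),'y',np.percentile(y[k],[0.5,2,50,98,99.5]).round(4),'z',np.median(z[k]).round(4))
ok=d>0
rg('plate',ok&(abs(x)<.02)&(z>.083)&(z<.089)&(y>-.09)&(y<-.03))
rg('grip',ok&(abs(x)<.02)&(z>.119)&(z<.125)&(abs(y)<.03))
rg('block',ok&(abs(x)<.02)&(z>.074)&(z<.078)&(y<-.12)&(y>-.2))
rg('pad',ok&(abs(x)<.024)&(z>.0795)&(z<.085)&(y<-.18)&(y>-.225))
```

```text
2.6917 [0.51499564 0.02594081 0.22980839] [ 0.4114472   0.31305437 -0.72266784  1.7363106   0.22263724  1.17645661
 -0.20325458] [0.37829708 0.25577596 0.06972129]
plate 459 x [-0.0196 -0.0001  0.0194] y [-0.0641 -0.064  -0.0584 -0.0529 -0.0528] z 0.0865
grip 1521 x [-0.0155  0.0002  0.0159] y [-0.0187 -0.0177 -0.0005  0.0162  0.0166] z 0.1224
block 1392 x [-0.0197 -0.0004  0.0192] y [-0.1998 -0.1995 -0.1727 -0.1492 -0.1485] z 0.0763
pad 326 x [-0.0227  0.0007  0.0239] y [-0.2109 -0.2108 -0.2051 -0.1998 -0.1996] z 0.0804
```

View pics/w1.png

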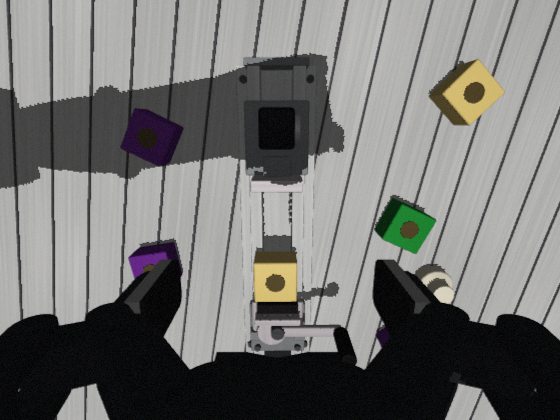

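Run:
```python
from cell import manip
from h import *
import pickle
m=pickle.load(open('pics/w1.pkl','rb'));d=np.load('pics/w1.npy');P=torail(cloud(m,d));x,y,z=P[...,0],P[...,1],P[...,2]
k=(d>0)&(z>.088)&(z<.108)&(x>.014)&(x<.035)&(abs(y)<.02);print('button',k.sum(),np.percentile(x[k],[5,50,95,99]).round(4))
a=PSI+np.pi/2
def tgt(xx,yy,zz): return G0+xx*ex+yy*ey+np.array([0,0,zz])
manip.gripper_to(1.0,25)
manip.line_to(tgt(.001,-.0005,.22),quat(a),feed=.2)
manip.line_to(tgt(.001,-.0005,.072),feed=.12)
o=manip.get_obs();print(o['clock'],torail(o['tcp_pos']),o['contact_force'])
manip.gripper_to(0.0,25)
o=manip.get_obs();print(o['clock'],torail(o['tcp_pos']),o['contact_force'],o['grip_width'])
for n in('top','scene','wrist'):
    p,d=manip.snapshot(n);cv2.imwrite(f'pics/{n}2.png',p[:,:,::-1]);np.save(f'pics/{n}2.npy',d)
p=cv2.imread('pics/scene2.png')[130:290,160:370];cv2.imwrite('pics/scene2z.png',cv2.resize(p,None,fx=3.7,fy=3.7,interpolation=cv2.INTER_CUBIC))
```

```text
button 124 [0.0176 0.0195 0.0214 0.0216]
4.7417 [ 0.00153467 -0.0004139   0.07263354] [ 0.81257365 -0.445178    0.10931961]
5.275 [-0.00042187 -0.00054658  0.07215845] [-6.43834862 -0.99666985  8.6348151 ] 0.36987945242449033
```

View pics/scene2z.png

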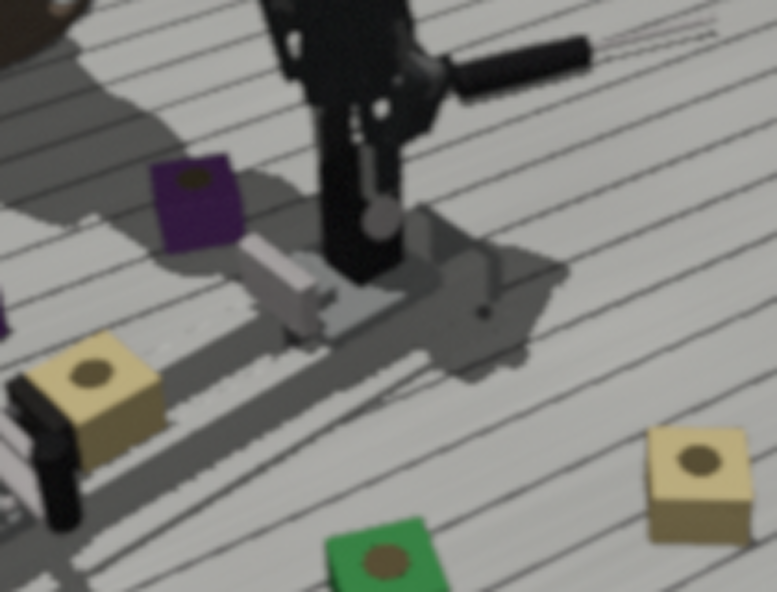

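View pics/wrist2.png

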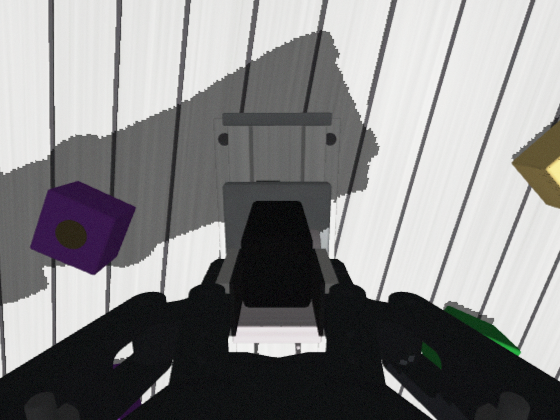

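Run:
```python
from cell import manip
from h import *
m=manip.camera_model('scene')
d=np.load('pics/scene2.npy');P=torail(cloud(m,d));p=cv2.imread('pics/scene2.png')
d0=np.load('pics/scene0.npy');P0=torail(cloud(m,d0))
print('now');
for v in range(160,212,4): print(v,[tuple((P[v,u]*1000).round().astype(int)) for u in (256,259,262,265,268)],p[v,262])
print('before')
for v in range(180,200,4): print(v,[tuple((P0[v,u]*1000).round().astype(int)) for u in (256,259,262,265,268)])
c=p[150:215,235:285];cv2.imwrite('pics/c.png',cv2.resize(cv2.convertScaleAbs(c,alpha=2.2),None,fx=9,fy=9,interpolation=cv2.INTER_CUBIC))
```

```text
now
160 [(np.int64(17), np.int64(-14), np.int64(169)), (np.int64(26), np.int64(-14), np.int64(174)), (np.int64(-168), np.int64(148), np.int64(1)), (np.int64(43), np.int64(-14), np.int64(182)), (np.int64(51), np.int64(-13), np.int64(186))] [130 133 132]
164 [(np.int64(16), np.int64(-14), np.int64(160)), (np.int64(25), np.int64(-13), np.int64(164)), (np.int64(28), np.int64(-9), np.int64(164)), (np.int64(41), np.int64(-12), np.int64(172)), (np.int64(52), np.int64(-14), np.int64(178))] [21 21 19]
168 [(np.int64(12), np.int64(-11), np.int64(147)), (np.int64(24), np.int64(-13), np.int64(155)), (np.int64(27), np.int64(-8), np.int64(154)), (np.int64(41), np.int64(-12), np.int64(162)), (np.int64(48), np.int64(-11), np.int64(166))] [19 19 17]
172 [(np.int64(-5), np.int64(2), np.int64(123)), (np.int64(20), np.int64(-10), np.int64(141)), (np.int64(26), np.int64(-8), np.int64(144)), (np.int64(25), np.int64(0), np.int64(139)), (np.int64(28), np.int64(5), np.int64(138))] [24 23 22]
176 [(np.int64(5), np.int64(-7), np.int64(122)), (np.int64(20), np.int64(-11), np.int64(133)), (np.int64(27), np.int64
[... 2471 characters left out ...]
4(17), np.int64(95))]
188 [(np.int64(16), np.int64(-16), np.int64(104)), (np.int64(19), np.int64(-11), np.int64(103)), (np.int64(22), np.int64(-7), np.int64(103)), (np.int64(20), np.int64(3), np.int64(97)), (np.int64(12), np.int64(17), np.int64(85))]
192 [(np.int64(15), np.int64(-16), np.int64(94)), (np.int64(20), np.int64(-13), np.int64(95)), (np.int64(19), np.int64(-4), np.int64(90)), (np.int64(21), np.int64(2), np.int64(88)), (np.int64(15), np.int64(14), np.int64(78))]
196 [(np.int64(15), np.int64(-17), np.int64(84)), (np.int64(14), np.int64(-9), np.int64(79)), (np.int64(12), np.int64(0), np.int64(73)), (np.int64(13), np.int64(7), np.int64(70)), (np.int64(16), np.int64(13), np.int64(69))]
```

View pics/c.png

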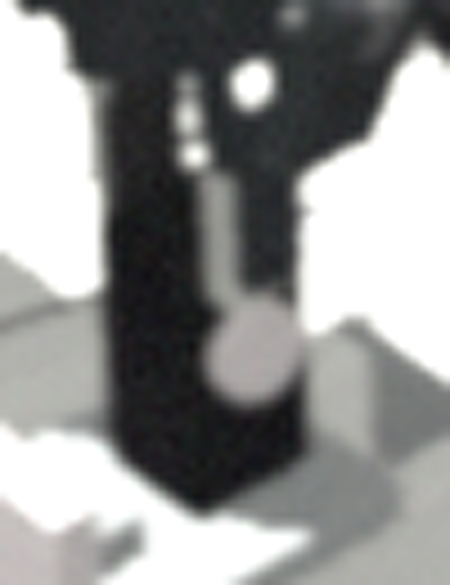

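Run:
```python
from cell import manip
from h import *
m=manip.camera_model('wrist');o=manip.get_obs();print(o['clock'],torail(o['tcp_pos']),o['ee_rot'],quat(PSI+np.pi/2),o['grip_width'],o['contact_force'])
d=np.load('pics/wrist2.npy');P=torail(cloud(m,d));z=P[...,2]
p=cv2.imread('pics/wrist2.png')
for v in range(200,360,10):
    print(v,[(u,*(P[v,u]*1000).round().astype(int).tolist()) for u in (215,225,235,275,315,325,335)])
c=p[180:370,190:370];cv2.imwrite('pics/c2.png',cv2.resize(cv2.convertScaleAbs(c,alpha=3),None,fx=4,fy=3.1,interpolation=cv2.INTER_CUBIC))
m=manip.camera_model('top');d=np.load('pics/top2.npy');P=torail(cloud(m,d))
c=cv2.imread('pics/top2.png')[140:280,220:400];cv2.imwrite('pics/c3.png',cv2.resize(cv2.convertScaleAbs(c,alpha=1.5),None,fx=4,fy=4,interpolation=cv2.INTER_CUBIC))
```

```text
5.425 [-0.0004631  -0.00056627  0.07213884] [ 6.43581502e-01  7.65376590e-01 -1.15026295e-03 -4.49916650e-04] [0.64365625 0.76531473 0.         0.        ] 0.3612640469045786 [-6.10349896 -1.4505324   7.54938169]
200 [(215, -49, 4, 1), (225, -33, 17, 53), (235, -26, 17, 53), (275, -1, 17, 53), (315, 25, 17, 53), (325, 31, 17, 53), (335, 46, 6, 8)]
210 [(215, -50, -4, 1), (225, -33, 10, 53), (235, -26, 10, 53), (275, 0, 17, 79), (315, 25, 10, 52), (325, 32, 10, 53), (335, 46, -2, 8)]
220 [(215, -50, -13, 1), (225, -33, 3, 52), (235, -27, 3, 53), (275, 0, 17, 98), (315, 26, 3, 52), (325, 32, 3, 52), (335, 47, -10, 8)]
230 [(215, -51, -22, 0), (225, -34, -4, 52), (235, -27, -4, 52), (275, 0, 17, 113), (315, 21, 11, 95), (325, 32, -3, 54), (335, 49, -22, -1)]
240 [(215, -52, -30, 0), (225, -34, -11, 52), (235, -27, -11, 53), (275, 0, 15, 122), (315, 20, 8, 102), (325, 33, -11, 52), (335, 49, -30, -1)]
250 [(215, -52, -39, 1), (225, -35, -19, 50), (235, -18, 9, 118), (275, 0, 10, 121), (315, 18, 9, 119), (325, 23, 9, 119), (335, 49, -39, 1)]
260 [(215, -27, 5, 120), (225, -21, 10, 130), (
[... 705 characters left out ...]
10, 168), (235, -15, -3, 147), (275, 0, -53, 68), (315, 16, -9, 138), (325, 18, 0, 153), (335, 19, 10, 168)]
320 [(215, -15, 16, 182), (225, -12, 15, 181), (235, -15, -6, 149), (275, 0, -53, 80), (315, 17, -13, 139), (325, 18, -3, 154), (335, 16, 15, 180)]
330 [(215, -14, 15, 185), (225, -12, 16, 186), (235, -15, -11, 149), (275, 0, -55, 87), (315, 24, -55, 87), (325, 18, -7, 155), (335, 15, 16, 185)]
340 [(215, -13, 15, 189), (225, -11, 15, 188), (235, -24, -62, 87), (275, 0, -63, 86), (315, 24, -63, 86), (325, 43, -121, 9), (335, 15, 15, 189)]
350 [(215, -13, 15, 192), (225, -10, 16, 193), (235, -37, -132, 9), (275, -1, -131, 9), (315, 30, -106, 41), (325, 12, 14, 191), (335, 14, 15, 192)]
```

View pics/c2.png

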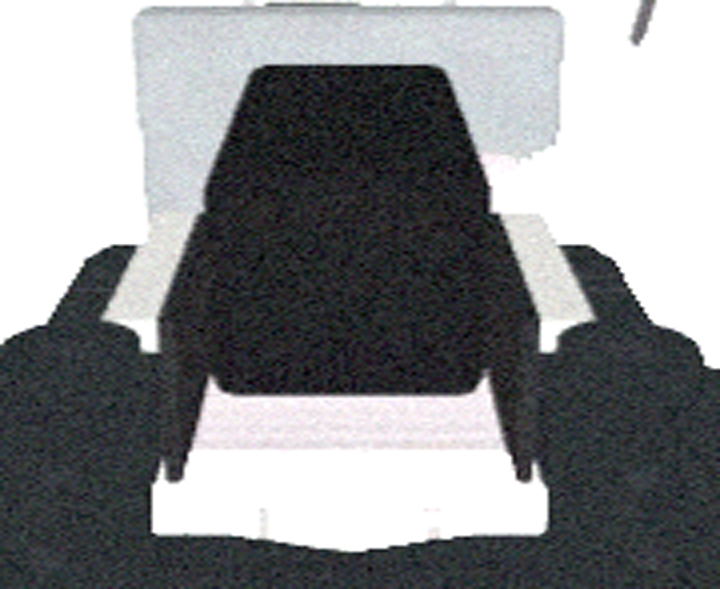

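View pics/c3.png

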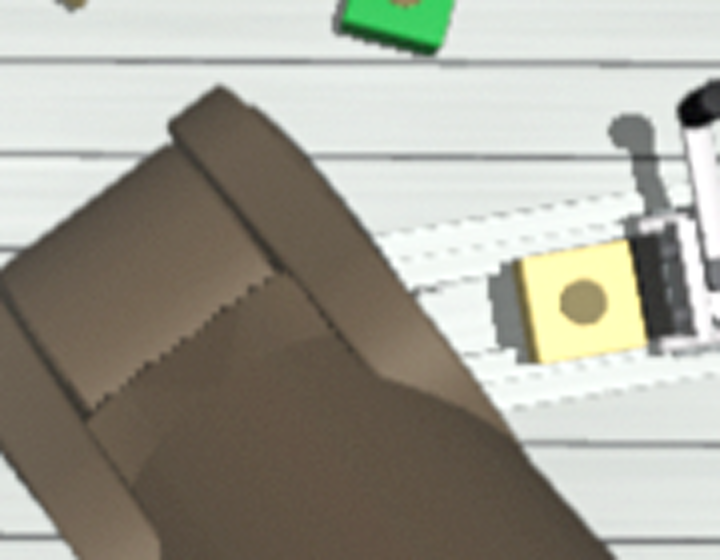

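Run:
```python
from h import *
import pickle
m=pickle.load(open('pics/w1.pkl','rb'));d=np.load('pics/w1.npy');P=torail(cloud(m,d));z=P[...,2]
for v in range(260,350,10):
    print(v,[(u,*(P[v,u]*1000).round().astype(int).tolist()) for u in (130,145,155,165,175,385,395,405,415,430)])
k=(d>0)&(z>.15)&(z<.3);print(np.percentile(z[k],[.1,1,5,50]))
```

```text
260 [(130, -185, -163, 37), (145, -166, -163, 37), (155, -154, -164, 35), (165, -46, -51, 287), (175, -42, -52, 286), (385, 47, -52, 286), (395, 164, -180, -1), (405, 177, -179, 0), (415, 191, -180, 0), (430, 212, -180, 0)]
270 [(130, -205, -194, 1), (145, -167, -177, 37), (155, -46, -51, 297), (165, -42, -51, 298), (175, -41, -55, 288), (385, 44, -52, 296), (395, 47, -52, 297), (405, 179, -194, 0), (415, 193, -195, 0), (430, 207, -188, 13)]
280 [(130, -207, -210, 0), (145, -47, -51, 305), (155, -43, -51, 305), (165, -42, -54, 300), (175, -42, -60, 289), (385, 43, -55, 298), (395, 45, -52, 304), (405, 48, -51, 306), (415, 55, -55, 298), (430, 204, -198, 23)]
290 [(130, -53, -55, 305), (145, -44, -51, 312), (155, -42, -53, 310), (165, -42, -58, 301), (175, -42, -64, 290), (385, 44, -60, 298), (395, 44, -55, 307), (405, 45, -51, 312), (415, 49, -52, 311), (430, 200, -207, 33)]
300 [(130, -46, -51, 319), (145, -42, -51, 319), (155, -42, -56, 311), (165, -42, -62, 302), (175, -42, -68, 291), (385, 44, -63, 299), (395, 44, -58, 308), (405, 44, -53, 317), (415, 46, -51, 319), (430, 55, -56
[... 234 characters left out ...]
130, -41, -51, 331), (145, -42, -58, 320), (155, -42, -63, 313), (165, -42, -70, 303), (175, -148, -273, 1), (385, 44, -71, 301), (395, 44, -64, 310), (405, 43, -59, 319), (415, 41, -50, 331), (430, 45, -50, 332)]
330 [(130, -39, -51, 335), (145, -31, -45, 343), (155, -29, -45, 343), (165, -41, -72, 305), (175, -150, -290, 1), (385, 157, -286, 6), (395, 44, -69, 310), (405, 33, -46, 343), (415, 35, -45, 344), (430, 42, -50, 337)]
340 [(130, -33, -46, 346), (145, -30, -45, 347), (155, -27, -45, 347), (165, -25, -46, 346), (175, -152, -308, 0), (385, 152, -290, 24), (395, 29, -45, 346), (405, 31, -45, 347), (415, 34, -45, 347), (430, 38, -46, 346)]
[0.28179916 0.28269732 0.28426342 0.29296696]
```

```bash
cat >> h.py <<'E'
DZ=-.040  # reported TCP lies 40 mm beyond the real fingertips
def tgt(xx,yy,zz): return G0+xx*ex+yy*ey+np.array([0,0,zz+DZ])
def save(p,d,n,box=None,f=1,al=1):
    cv2.imwrite(f'pics/{n}.png',p[:,:,::-1]);np.save(f'pics/{n}.npy',d)
    if box:
        c=p[box[0]:box[1],box[2]:box[3],::-1];cv2.imwrite(f'pics/{n}z.png',cv2.resize(cv2.convertScaleAbs(c,alpha=al),None,fx=f,fy=f,interpolation=cv2.INTER_CUBIC))
E
python3 - <<'E'
from cell import manip
from h import *
import pickle
manip.gripper_to(1.0,25)
m=manip.camera_model('wrist');p,d=manip.snapshot('wrist');save(p,d,'w3');P=torail(cloud(m,d));z=P[...,2]
k=(d>0)&(abs(P[...,0])>.038)&(abs(P[...,0])<.05)&(z>.1)&(z<.25)&(abs(P[...,1])<.03);print('tips',np.percentile(z[k],[.5,1,5]),manip.get_obs()['tcp_pos'][2])
manip.line_to(tgt(.001,-.0005,.072),feed=.08)
o=manip.get_obs();print(o['clock'],torail(o['tcp_pos']),o['contact_force'])
manip.gripper_to(0.0,25)
o=manip.get_obs();print(o['clock'],torail(o['tcp_pos']),o['contact_force'],o['grip_width'])
p,d=manip.snapshot('scene');save(p,d,'s3',(130,290,160,370),3.7,1.5)
E
```

```text
tips [0.12543605 0.1263285  0.13059659] 0.07197034416287268
6.7 [ 0.00098431 -0.00030454  0.03190761] [ 0.51366891 -0.00413896 -0.07398179]
7.2417 [ 0.00056911 -0.00044089  0.03268279] [-5.25185582 -2.20333633 10.46816478] 0.3933812173785109
```

View pics/s3z.png

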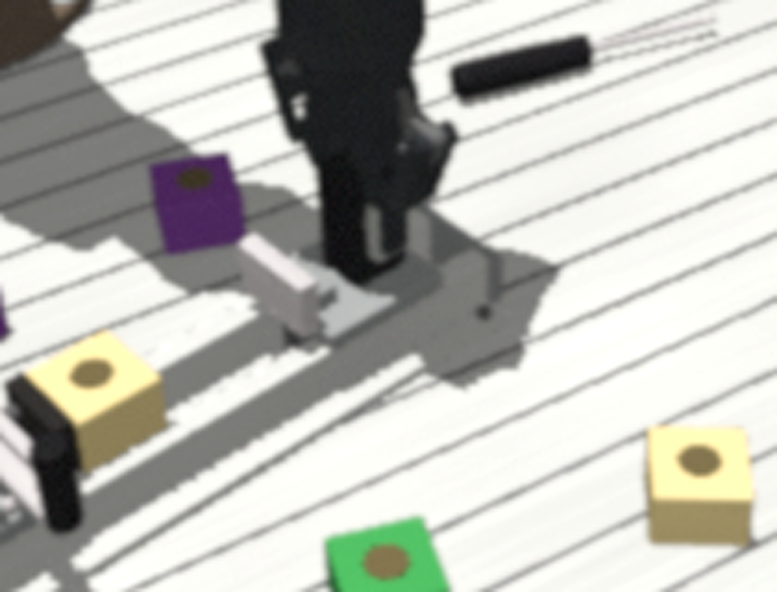

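Run:
```python
from cell import manip
from h import *
y0=-.00044
for s in (.012,.05,.0795):
    manip.line_to(tgt(.0006,y0-s,.0725),feed=.05)
    o=manip.get_obs();print(o['clock'],torail(o['tcp_pos']),o['contact_force'],o['grip_width'])
    if np.linalg.norm(o['contact_force'][:2])>22: print('stop');break
p,d=manip.snapshot('top');save(p,d,'t4',(140,280,220,460),3.3)
m=manip.camera_model('top');P=torail(cloud(m,d));x,y,z=P[...,0],P[...,1],P[...,2]
k=(d>0)&(abs(x)<.024)&(z>.084)&(z<.088)&(y<-.10)&(y>-.17);print('plate',k.sum(),np.percentile(y[k],[2,50,98]) if k.sum() else 0)
p,d=manip.snapshot('scene');save(p,d,'s4',(150,310,100,310),3.7,1.5)
```

```text
7.6833 [ 0.00060685 -0.01353882  0.03271474] [-2.05078188 -0.65201498  4.89562868] 0.39179010348753684
8.5917 [ 0.00067605 -0.05124702  0.03268808] [-2.46858258  0.42832114  7.03407544] 0.3937504811520324
9.3333 [ 0.00072646 -0.08080831  0.03268965] [-1.72839028 -0.32139983  6.07735231] 0.39460830316613205
plate 0 0
```

View pics/s4z.png

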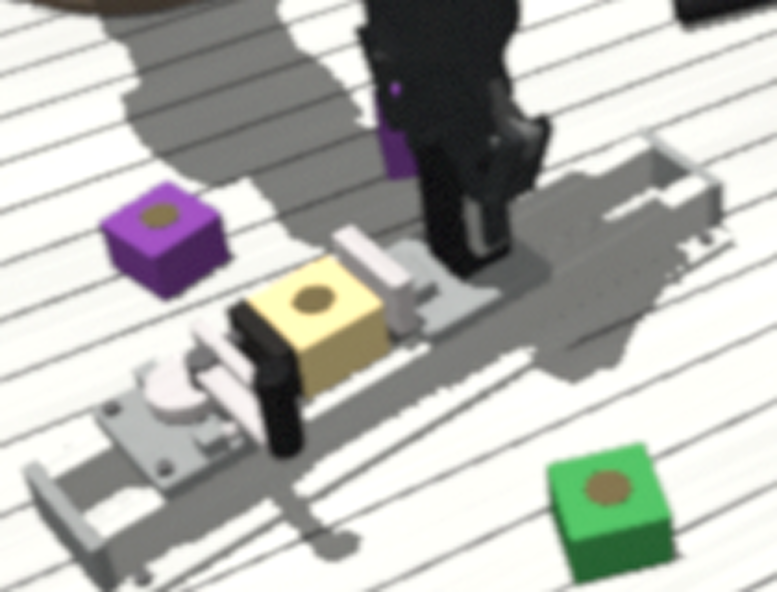

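Run:
```python
from cell import manip
from h import *
manip.gripper_to(0.75)
manip.hold(.3)
o=manip.get_obs();print(o['clock'],torail(o['tcp_pos']),o['contact_force'],o['grip_width'])
manip.line_to(tgt(.0005,-.0808,.22),feed=.15)
import pickle
m=manip.camera_model('wrist');p,d=manip.snapshot('wrist');save(p,d,'w5');pickle.dump(m,open('pics/w5.pkl','wb'))
P=torail(cloud(m,d));x,y,z=P[...,0],P[...,1],P[...,2]
def rg(n,k): 
    if k.sum()>5: print(n,k.sum(),'x',np.percentile(x[k],[1,50,99]).round(4),'y',np.percentile(y[k],[0.5,2,50,98,99.5]).round(4),'z',np.median(z[k]).round(4))
ok=d>0
rg('plate',ok&(abs(x)<.024)&(z>.083)&(z<.089)&(y>-.16)&(y<-.11))
rg('grip',ok&(abs(x)<.02)&(z>.119)&(z<.125)&(abs(y+.08)<.03))
rg('block',ok&(abs(x)<.02)&(z>.074)&(z<.078)&(y<-.12)&(y>-.2))
rg('pad',ok&(abs(x)<.024)&(z>.0795)&(z<.085)&(y<-.18)&(y>-.225))
rg('button',ok&(z>.088)&(z<.108)&(x>.014)&(x<.035)&(abs(y+.08)<.02))
p,d=manip.snapshot('scene');save(p,d,'s5',(150,310,100,310),3.7,1.5)
m=manip.camera_model('scene');P=torail(cloud(m,d));x,y,z=P[...,0],P[...,1],P[...,2];ok=d>0
rg('button scene',ok&(z>.085)&(z<.105)&(x>.016)&(x<.035)&(abs(y+.085)<.02))
P=torail(cloud(m,np.load('pics/scene0.npy')));x,y,z=P[...,0],P[...,1],P[...,2]
rg('button scene0',ok&(z>.085)&(z<.105)&(x>.016)&(x<.035)&(abs(y+.005)<.02))
```

```text
10.1333 [ 0.00056687 -0.07992611  0.03248441] [ 0.11358493 -0.87777554  0.30795723] 0.7529490351024143
plate 661 x [-0.0232 -0.      0.0239] y [-0.1442 -0.144  -0.1379 -0.1328 -0.1325] z 0.0864
grip 1804 x [-0.0152  0.0002  0.0158] y [-0.0977 -0.097  -0.0795 -0.0635 -0.0629] z 0.1224
block 1932 x [-0.0196 -0.0001  0.0196] y [-0.1999 -0.1994 -0.1727 -0.133  -0.1327] z 0.0763
pad 476 x [-0.0229 -0.0001  0.0237] y [-0.2112 -0.211  -0.2054 -0.1995 -0.1992] z 0.0805
button 177 x [0.0144 0.0197 0.0223] y [-0.0912 -0.0911 -0.0779 -0.0638 -0.0634] z 0.1054
button scene 84 x [0.016  0.0205 0.0226] y [-0.098  -0.0948 -0.0827 -0.0707 -0.0696] z 0.0965
button scene0 71 x [0.0165 0.0201 0.0222] y [-0.016  -0.0127 -0.0026  0.0099  0.011 ] z 0.0963
```

View pics/s5z.png

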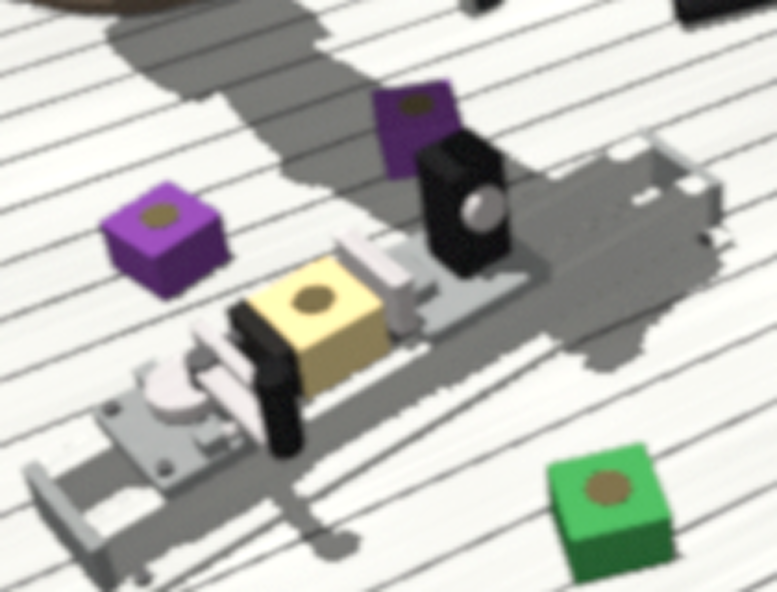

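View pics/w5.png

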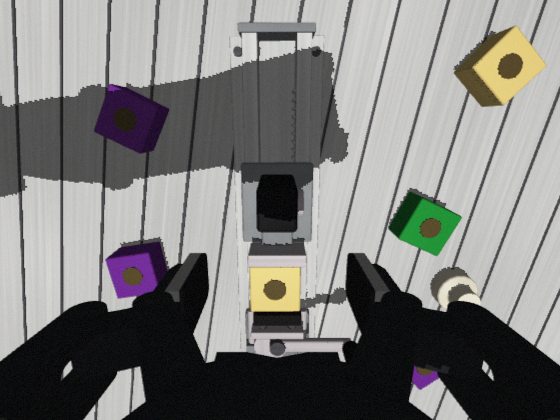

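```bash
cat >> h.py <<'E'
PIV=np.array([.5445,-.1459,0])
def arc(th,zz,r=.075):
    h=PSI-th
    return PIV+r*np.array([np.cos(h),np.sin(h),0])+np.array([0,0,zz+DZ]), quat(h+np.pi)
def knobmeas(P,ok):
    q=P[ok&(P[...,2]>.1235)&(P[...,2]<.1305)]
    q=q[(np.hypot(q[:,0]-PIV[0],q[:,1]-PIV[1])<.09)&(np.hypot(q[:,0]-PIV[0],q[:,1]-PIV[1])>.05)]
    (c,r)=cv2.minEnclosingCircle(q[:,:2].astype(np.float32)); v=np.array(c)-PIV[:2]
    m=np.median(q,0)[:2]-PIV[:2]
    return len(q),c,r,np.hypot(*v),PSI-np.arctan2(v[1],v[0]),PSI-np.arctan2(m[1],m[0])
E
python3 - <<'E'
from cell import manip
from h import *
import pickle
manip.move_ptp(*arc(0,.20)); manip.gripper_to(.42)
o=manip.get_obs();print(o['clock'],o['tcp_pos'],o['contact_force'],o['joints'][6])
m=manip.camera_model('wrist');p,d=manip.snapshot('wrist');save(p,d,'w6')
P=cloud(m,d);ok=d>0;print(knobmeas(P,ok))
k=ok&(P[...,2]>.15)&(P[...,2]<.3);print('tips',np.percentile(P[k][:,2],[.5,1,5]))
E
```

```text
13.175 [ 0.61836908 -0.13290631  0.1601213 ] [-0.3157441   0.27283455 -0.55366053] 1.3891188617517394
(491, (0.6201887726783752, -0.1356549859046936), 0.009147975593805313, np.float64(0.07637899333829815), np.float64(0.03772456033200616), np.float64(0.036589572886836175))
tips [0.20785556 0.21161352 0.23476502]
```

View pics/w6.png

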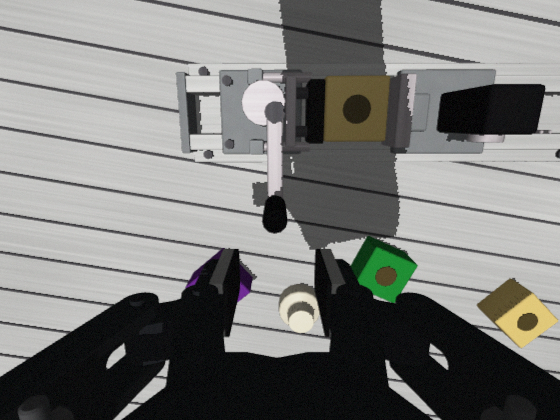

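Run:
```python
from cell import manip
from h import *
p,q=arc(0,.084);manip.line_to(p,q,feed=.1)
o=manip.get_obs();print(o['clock'],o['tcp_pos'],o['contact_force'])
for t in np.arange(.1,.71,.1):
    p,q=arc(t,.084);manip.line_to(p,q,feed=.05)
    o=manip.get_obs();print(round(t,2),o['clock'],o['contact_force'].round(1))
m=manip.camera_model('wrist');p,d=manip.snapshot('wrist');save(p,d,'w7')
P=cloud(m,d);ok=d>0;print(knobmeas(P,ok))
p,d=manip.snapshot('top');save(p,d,'t7');P=cloud(manip.camera_model('top'),d)
p,d=manip.snapshot('scene');save(p,d,'s7',(190,310,90,250),4.5,1.5)
```

```text
14.5333 [ 0.6189625  -0.13294537  0.04475324] [0.32480992 0.81150666 0.38827   ]
0.1 14.8333 [-0.8  0.8  0.2]
0.2 15.1333 [1.1 1.  0. ]
0.3 15.4333 [1.5 2.6 1. ]
0.4 15.7333 [2.  2.8 1. ]
0.5 16.0333 [2.5 2.1 0.5]
0.6 16.3333 [2.3 1.8 0.7]
0.7 16.6333 [ 2.4  1.6 -0.1]
(2814, (0.6008270382881165, -0.17915219068527222), 0.04870108887553215, np.float64(0.06540981140227087), np.float64(0.7055514207263949), np.float64(0.5960857518202947))
```

View pics/w7.png

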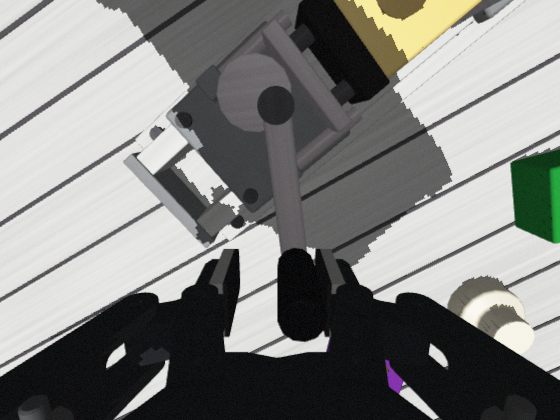

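View pics/s7z.png

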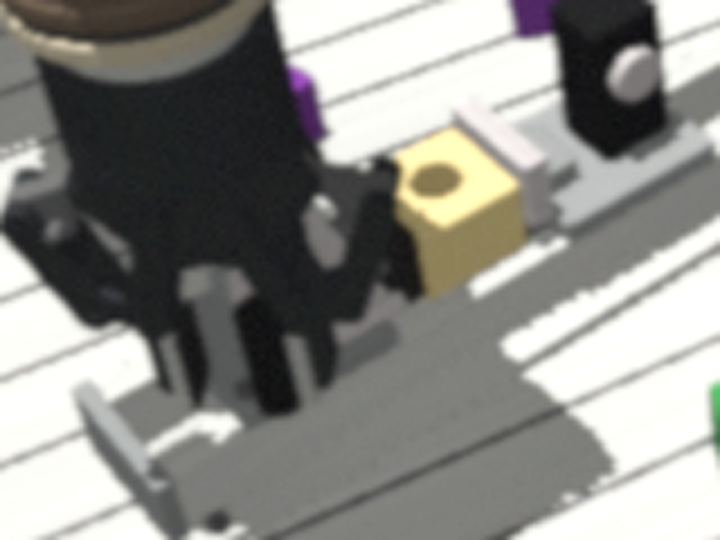

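```bash
cat >> h.py <<'E'
def gap(P,ok):
    P=torail(P);x,y,z=P[...,0],P[...,1],P[...,2]
    k=ok&(abs(x)<.024)&(z>.0795)&(z<.0855)&(y<-.16)&(y>-.23)
    h,e=np.histogram(y[k],np.arange(-.232,-.158,.001));
    print('pad/plate tops y hist',[(round(e[i]*1000),int(h[i])) for i in range(len(h)) if h[i]>2])
    k=ok&(abs(x)<.02)&(z>.073)&(z<.0785)&(y<-.135)&(y>-.20);print('block y',np.percentile(y[k],[1,50,99]).round(4))
    k=ok&(abs(x)<.024)&(z>.083)&(z<.089)&(y>-.16)&(y<-.11);print('jawplate y',np.percentile(y[k],[1,50,99]).round(4) if k.sum() else 0)
E
python3 - <<'E'
from cell import manip
from h import *
import pickle
m7=manip.camera_model('wrist');d=np.load('pics/w7.npy');gap(cloud(m7,d),d>0)
for t in (.78,.86):
    p,q=arc(t,.084);manip.line_to(p,q,feed=.05)
    o=manip.get_obs();print(round(t,2),o['clock'],o['contact_force'].round(1))
m=manip.camera_model('wrist');p,d=manip.snapshot('wrist');save(p,d,'w8');pickle.dump(m,open('pics/w8.pkl','wb'))
gap(cloud(m,d),d>0)
E
```

```text
pad/plate tops y hist [(-208, 6), (-207, 245), (-206, 301), (-205, 266), (-204, 297), (-203, 264), (-202, 268), (-201, 272), (-200, 242), (-199, 268), (-198, 253), (-197, 258), (-196, 196), (-195, 14)]
block y [-0.1934 -0.181  -0.155 ]
jawplate y 0
0.78 17.05 [ 1.6  2.3 -1. ]
0.86 17.3167 [ 2.1  1.6 -0.5]
pad/plate tops y hist [(-205, 229), (-204, 284), (-203, 266), (-202, 263), (-201, 250), (-200, 241), (-199, 253), (-198, 232), (-197, 223), (-196, 218), (-195, 224), (-194, 180), (-193, 29)]
block y [-0.1914 -0.1842 -0.1695]
jawplate y 0
```

View pics/w8.png

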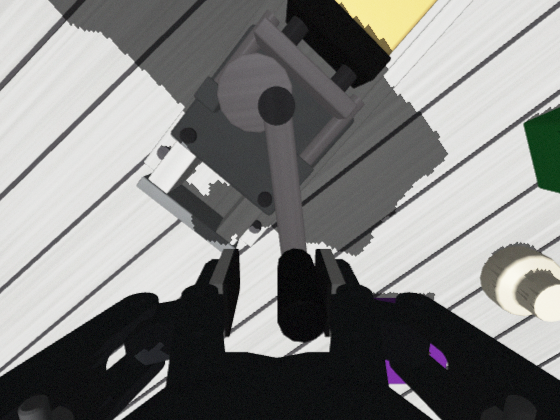

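```bash
cat >> h.py <<'E'
def prof(P,ok,x0,x1,y0=-.235,y1=-.185,b=.0015):
    P=torail(P);x,y,z=P[...,0],P[...,1],P[...,2]
    out=[]
    for a in np.arange(y0,y1,b):
        k=ok&(x>x0)&(x<x1)&(y>=a)&(y<a+b)&(z>.03)&(z<.1)
        if k.sum()>3: out.append((round(a*1000,1),int(k.sum()),*(np.percentile(z[k],[10,50,90])*1000).round(0).astype(int).tolist()))
    print(out)
E
python3 - <<'E'
from h import *
import pickle
m=pickle.load(open('pics/w8.pkl','rb'));d=np.load('pics/w8.npy')
for a in ((-.024,-.016),(.008,.024)): prof(cloud(m,d),d>0,*a)
m=pickle.load(open('pics/w5.pkl','rb'));d=np.load('pics/w5.npy')
print('before');
for a in ((-.024,-.016),(.008,.024)): prof(cloud(m,d),d>0,*a)
c=cv2.imread('pics/w8.png')[0:140,240:400];cv2.imwrite('pics/w8z.png',cv2.resize(cv2.convertScaleAbs(c,alpha=2.5),None,fx=4.2,fy=4.2,interpolation=cv2.INTER_CUBIC))
E
```

```text
[(np.float64(-235.0), 63, 65, 66, 66), (np.float64(-233.5), 63, 65, 65, 67), (np.float64(-232.0), 60, 65, 66, 67), (np.float64(-230.5), 60, 65, 66, 67), (np.float64(-229.0), 55, 65, 65, 66), (np.float64(-227.5), 51, 65, 66, 66), (np.float64(-226.0), 33, 58, 65, 66), (np.float64(-224.5), 29, 52, 56, 65), (np.float64(-223.0), 195, 56, 70, 78), (np.float64(-221.5), 79, 77, 78, 78), (np.float64(-220.0), 77, 77, 78, 78), (np.float64(-218.5), 79, 77, 78, 78), (np.float64(-217.0), 75, 77, 78, 79), (np.float64(-215.5), 44, 76, 77, 78), (np.float64(-214.0), 9, 69, 70, 71), (np.float64(-212.5), 16, 68, 70, 72), (np.float64(-211.0), 27, 58, 69, 71), (np.float64(-209.5), 23, 57, 69, 71), (np.float64(-208.0), 21, 40, 70, 70), (np.float64(-206.5), 28, 40, 69, 71), (np.float64(-205.0), 238, 56, 73, 81), (np.float64(-203.5), 41, 80, 80, 81), (np.float64(-202.0), 15, 80, 81, 81)]
[(np.float64(-235.0), 85, 52, 53, 53), (np.float64(-233.5), 91, 52, 52, 53), (np.float64(-232.0), 94, 52, 53, 53), (np.float64(-230.5), 91, 52, 53, 53), (np.float64(-229.0), 94, 52, 52, 53), (np.float64(-227.5), 91, 51, 52, 
[... 2402 characters left out ...]
 5, 80, 80, 80), (np.float64(-211.0), 23, 80, 80, 81), (np.float64(-209.5), 22, 79, 80, 81), (np.float64(-208.0), 18, 80, 80, 81), (np.float64(-206.5), 24, 80, 80, 81), (np.float64(-205.0), 19, 80, 80, 81), (np.float64(-203.5), 17, 80, 80, 81), (np.float64(-202.0), 27, 80, 80, 81), (np.float64(-200.5), 65, 74, 78, 80), (np.float64(-199.0), 14, 75, 75, 76), (np.float64(-197.5), 15, 75, 76, 77), (np.float64(-196.0), 21, 75, 75, 77), (np.float64(-194.5), 22, 76, 76, 77), (np.float64(-193.0), 19, 75, 76, 77), (np.float64(-191.5), 18, 75, 76, 77), (np.float64(-190.0), 22, 75, 76, 77), (np.float64(-188.5), 19, 75, 76, 77), (np.float64(-187.0), 20, 75, 76, 77), (np.float64(-185.5), 19, 76, 76, 77)]
```

View pics/w8z.png

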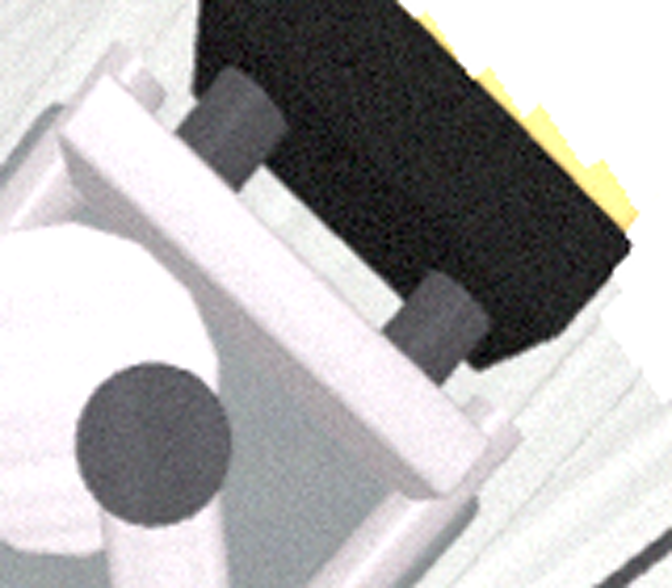

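```bash
cat >> h.py <<'E'
def gap2(P,ok):
    P=torail(P);x,y,z=P[...,0],P[...,1],P[...,2]
    s=ok&(x>-.022)&(x<.022)
    k=s&(z>.055)&(z<.077)&(y>-.213)&(y<-.19)&~((z>.066)&(z<.074)); back=np.median(y[k]);sp=np.percentile(y[k],[10,90])
    k=s&(z>.0755)&(z<.0795)&(y<back-.0015)&(y>back-.0185);front=np.percentile(y[k],99.0)
    k=s&(z>.055)&(z<.074)&(y<back-.013)&(y>back-.025);pb=np.median(y[k])
    print('pad back',back.round(4),sp.round(4),'plate front',front.round(4),'plate back',pb.round(4),'GAP mm',(1000*(back-front)).round(2))
def leverang(P,ok):
    # lever arm top at z ~.077-.08 beyond the head: direction of its centreline from PIV
    r=np.hypot(P[...,0]-PIV[0],P[...,1]-PIV[1]);k=ok&(P[...,2]>.07)&(P[...,2]<.085)&(r>.04)&(r<.062)
    a=PSI-np.arctan2(P[...,1]-PIV[1],P[...,0]-PIV[0]);k&=(a>-.3)&(a<1.5)
    print('lever ang',k.sum(),np.percentile(a[k],[5,50,95]).round(3))
E
python3 - <<'E'
from cell import manip
from h import *
import pickle
d=np.load('pics/w8.npy');m=pickle.load(open('pics/w8.pkl','rb'));gap2(cloud(m,d),d>0);leverang(cloud(m,d),d>0)
t=.94
p,q=arc(t,.084);manip.line_to(p,q,feed=.05)
o=manip.get_obs();print(round(t,2),o['clock'],o['contact_force'].round(1),o['tcp_pos'],p)
m=manip.camera_model('wrist');p,d=manip.snapshot('wrist');save(p,d,'w9');pickle.dump(m,open('pics/w9.pkl','wb'))
gap2(cloud(m,d),d>0);leverang(cloud(m,d),d>0)
E
```

```text
pad back -0.2045 [-0.2048 -0.1904] plate front -0.2147 plate back -0.2242 GAP mm 10.19
lever ang 1197 [0.642 0.757 0.875]
0.94 17.6333 [ 2.6  1.4 -0.3] [ 0.59833333 -0.19823735  0.04391612] [ 0.59846137 -0.19798811  0.044     ]
pad back -0.2038 [-0.2041 -0.1904] plate front -0.2139 plate back -0.2234 GAP mm 10.05
lever ang 1210 [0.718 0.834 0.951]
```

Run:
```python
from cell import manip
from h import *
import pickle
for t in list(np.arange(.8,-.01,-.1))+[-.07]:
    p,q=arc(t,.084);manip.line_to(p,q,feed=.06)
o=manip.get_obs();print(o['clock'],o['contact_force'].round(1))
p,q=arc(-.03,.084);manip.line_to(p,q,feed=.05)
p,q=arc(-.03,.21);manip.line_to(p,q,feed=.15)
o=manip.get_obs();print(o['clock'],o['contact_force'].round(1))
m=manip.camera_model('wrist');p,d=manip.snapshot('wrist');save(p,d,'w10');pickle.dump(m,open('pics/w10.pkl','wb'))
P=cloud(m,d);ok=d>0;print(knobmeas(P,ok));leverang(P,ok)
Q=torail(P);x,y,z=Q[...,0],Q[...,1],Q[...,2]
def rg(n,k): 
    if k.sum()>5: print(n,k.sum(),'x',np.percentile(x[k],[1,50,99]).round(4),'y',np.percentile(y[k],[0.5,2,50,98,99.5]).round(4),'z',np.median(z[k]).round(4))
rg('plate',ok&(abs(x)<.024)&(z>.083)&(z<.089)&(y>-.16)&(y<-.11))
rg('block',ok&(abs(x)<.02)&(z>.074)&(z<.078)&(y<-.143)&(y>-.2))
rg('pad',ok&(abs(x)<.024)&(z>.0795)&(z<.085)&(y<-.18)&(y>-.225))
rg('grip',ok&(abs(x)<.02)&(z>.119)&(z<.125)&(abs(y+.08)<.03))
b=ok&(z>.088)&(z<.103)&(abs(y+.08)<.02)
rg('button',b&(x>.0175)&(x<.035));rg('gripside',ok&(z>.06)&(z<.08)&(abs(y+.08)<.015)&(x>.01)&(x<.025))
p,d=manip.snapshot('scene');save(p,d,'s10',(150,310,100,310),3.7,1.5)
```

```text
20.4583 [-1.7 -2.6 -0.3]
21.7 [-0.1  0.3 -0.9]
(451, (0.6203700304031372, -0.13764318823814392), 0.008953051641583443, np.float64(0.07631799560944778), np.float64(0.06386223979729168), np.float64(0.06468676021303056))
lever ang 389 [-0.03   0.085  0.206]
plate 1034 x [-0.0235 -0.0007  0.0234] y [-0.1423 -0.1421 -0.1367 -0.1305 -0.1301] z 0.0865
block 2940 x [-0.0196 -0.0006  0.0196] y [-0.1917 -0.1911 -0.1678 -0.144  -0.1432] z 0.0765
pad 842 x [-0.0227 -0.0002  0.0235] y [-0.2115 -0.2113 -0.2056 -0.1998 -0.1997] z 0.0806
grip 2544 x [-0.0148  0.0004  0.0163] y [-0.0962 -0.0958 -0.0798 -0.0619 -0.061 ] z 0.1226
button 127 x [0.0176 0.0216 0.0256] y [-0.0905 -0.0901 -0.0887 -0.0687 -0.0677] z 0.0993
gripside 19 x [0.0146 0.0159 0.0166] y [-0.095  -0.0949 -0.0945 -0.0929 -0.0928] z 0.0727
```

View pics/w10.png

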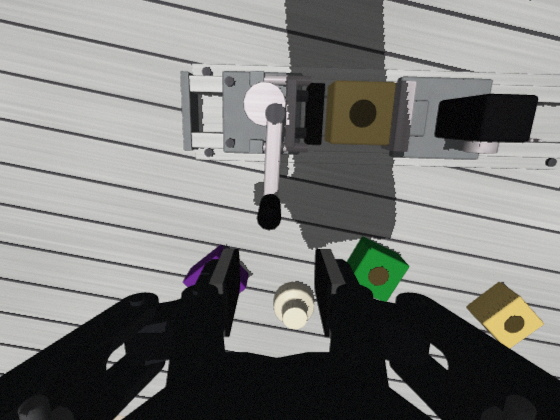

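View pics/s10z.png

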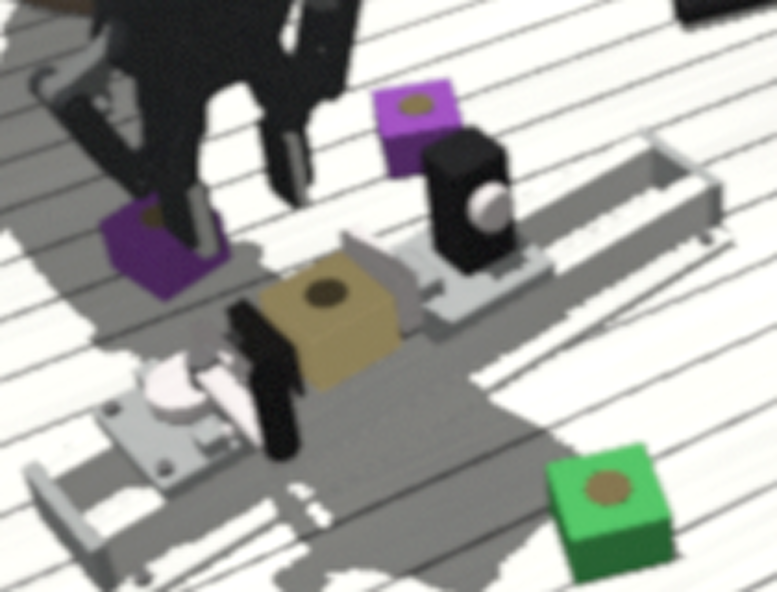

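Run:
```python
from cell import manip
from h import *
import pickle
manip.hold(.3)
p,q=arc(.02,.21);manip.line_to(p,q,feed=.15)
p,q=arc(.02,.084);manip.line_to(p,q,feed=.12)
for t in list(np.arange(.12,1.0,.1))+[1.04]:
    p,q=arc(t,.084);manip.line_to(p,q,feed=.06)
o=manip.get_obs();print(o['clock'],o['contact_force'].round(1))
def look(n):
    m=manip.camera_model('wrist');p,d=manip.snapshot('wrist');save(p,d,n);pickle.dump(m,open(f'pics/{n}.pkl','wb'))
    gap2(cloud(m,d),d>0);leverang(cloud(m,d),d>0)
look('w11')
p,q=arc(1.14,.084);manip.line_to(p,q,feed=.05)
o=manip.get_obs();print(o['clock'],o['contact_force'].round(1));look('w12')
```

```text
26.325 [ 1.   0.8 -0. ]
pad back -0.2036 [-0.2039 -0.2033] plate front -0.2128 plate back -0.2228 GAP mm 9.18
lever ang 1202 [0.816 0.931 1.049]
26.675 [ 2.1  1.3 -1.4]
pad back -0.2034 [-0.2118 -0.2031] plate front -0.2119 plate back -0.2223 GAP mm 8.49
lever ang 1201 [0.907 1.023 1.139]
```

View pics/w12.png

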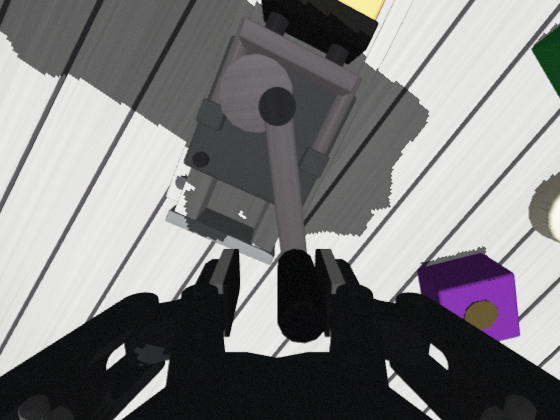

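Run:
```python
from cell import manip
from h import *
import pickle
def look(n):
    m=manip.camera_model('wrist');p,d=manip.snapshot('wrist');save(p,d,n);pickle.dump(m,open(f'pics/{n}.pkl','wb'))
    gap2(cloud(m,d),d>0);leverang(cloud(m,d),d>0)
for t in (1.24,1.35):
    p,q=arc(t,.084);manip.line_to(p,q,feed=.05)
    o=manip.get_obs();print(o['clock'],o['contact_force'].round(1));look(f'w13_{t}')
```

```text
27.025 [ 1.9  0.9 -0.7]
pad back -0.2032 [-0.2115 -0.2029] plate front -0.2109 plate back -0.2217 GAP mm 7.68
lever ang 1204 [1.002 1.119 1.237]
27.3917 [ 2.5  1.2 -0.1]
pad back -0.203 [-0.2117 -0.2027] plate front -0.2097 plate back -0.221 GAP mm 6.72
lever ang 1204 [1.108 1.225 1.344]
```

Run:
```python
from cell import manip
from h import *
import pickle
def look(n):
    m=manip.camera_model('wrist');p,d=manip.snapshot('wrist');save(p,d,n);pickle.dump(m,open(f'pics/{n}.pkl','wb'))
    P=cloud(m,d);gap2(P,d>0);leverang(P,d>0);return P,d>0
p,q=arc(1.39,.084);manip.line_to(p,q,feed=.05);look('w14')
p,q=arc(1.285,.084);manip.line_to(p,q,feed=.05)
p,q=arc(1.285,.22);manip.line_to(p,q,feed=.15)
o=manip.get_obs();print(o['clock'],o['contact_force'].round(1));
P,ok=look('w15')
Q=torail(P);x,y,z=Q[...,0],Q[...,1],Q[...,2]
def rg(n,k): 
    if k.sum()>5: print(n,k.sum(),'x',np.percentile(x[k],[1,50,99]).round(4),'y',np.percentile(y[k],[0.5,2,50,98,99.5]).round(4),'z',np.median(z[k]).round(4))
rg('jawplate',ok&(abs(x)<.024)&(z>.083)&(z<.089)&(y>-.16)&(y<-.11))
rg('block',ok&(abs(x)<.02)&(z>.074)&(z<.078)&(y<-.143)&(y>-.2))
rg('button',ok&(z>.088)&(z<.103)&(abs(y+.08)<.02)&(x>.0175)&(x<.035))
p,d=manip.snapshot('scene');save(p,d,'s15',(150,310,100,310),3.7,1.5)
p,d=manip.snapshot('top');save(p,d,'t15',(80,280,200,460),3,1.3)
```

```text
pad back -0.2029 [-0.2112 -0.2026] plate front -0.2094 plate back -0.2208 GAP mm 6.5
lever ang 1205 [1.14  1.257 1.373]
29.1083 [ 0.4  0.7 -0.1]
pad back -0.2029 [-0.2113 -0.2027] plate front -0.2093 plate back -0.222 GAP mm 6.45
lever ang 359 [1.148 1.266 1.386]
block 2771 x [-0.0195  0.0016  0.0197] y [-0.1899 -0.1894 -0.1692 -0.1472 -0.1452] z 0.0766
```

View pics/w15.png

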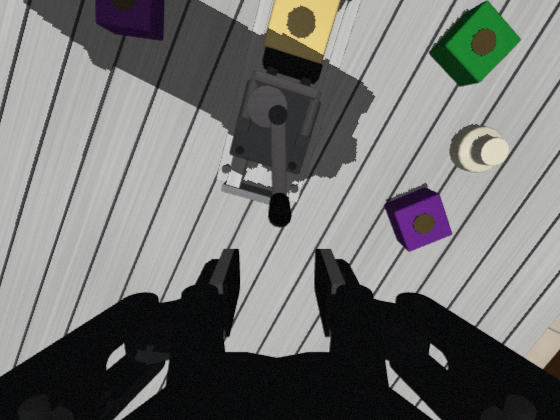

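View pics/s15z.png

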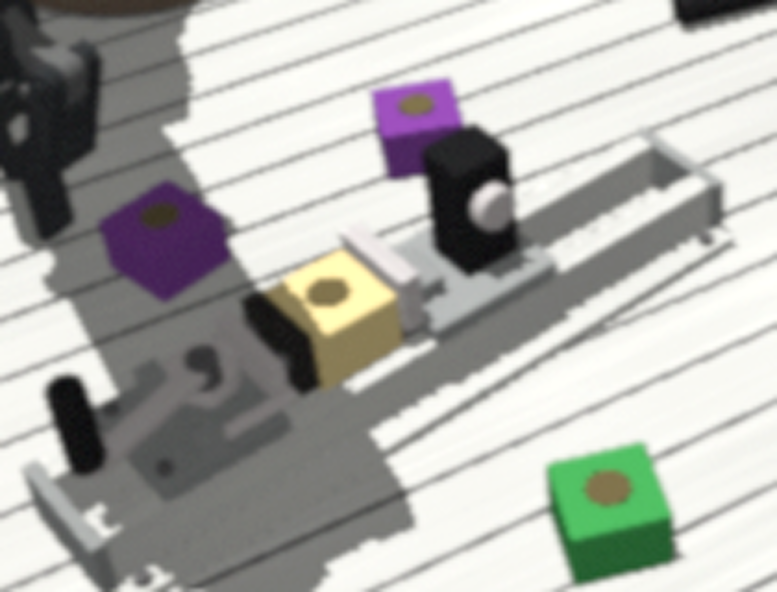

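Run:
```python
from cell import manip
from h import *
m=manip.camera_model('top');d=np.load('pics/t15.npy');d0=np.load('pics/top0.npy')
print('bystander depth change (spare,puck,driver):',[float(np.median(abs(d-d0)[v-12:v+12,u-12:u+12])) for u,v in((236,123),(360,105),(160,317))])
print(manip.get_obs()['clock']);manip.close_job()
```

```text
bystander depth change (spare,puck,driver): [0.0015740692615509033, 0.0017288923263549805, 0.0016124546527862549]
29.2583
the job is handed in; nothing more can be done
```

The block is clamped between the jaw and the sprung pad, and I handed the job in at 29.3 s. No verdict was reported.

**What I did:** I pinched the button in, slid the jaw about 80 mm towards the block and let go. I then swung the cam lever to about 1.25 rad with the open fingers around the knob, backed off and lifted clear.

**Last checks:**
- **Pad:** the gap between pad and plate read 6.45 mm, against about 10.1 mm when free, so the pad is pushed in about 3.6 mm. Working from the lever angle instead gives about 4.3 mm. Both are inside 1.5 to 6.5 mm.
- **Block:** it lies flat against the jaw, with its top at 76.6 mm.
- **Jaw and button:** the scene picture shows the jaw where it locked and the button out. My last numeric check of these from the wrist camera found too few points to report.
- **Bystanders:** the spare block, puck and screwdriver show no change in the top camera's depth.

**What disagreed or went wrong:**
- **Fingertips:** the real tips sat about 40 mm short of the reported TCP, in both the wrist and scene cameras. My first pinch therefore closed above the button. I corrected by commanding 40 mm lower.
- **First release:** the pawl was riding on a tooth, with the button standing only about 6 mm out. I missed this.
- **Block pressed on the unlocked jaw:** the first lever swing then pushed the block against the jaw and moved it back 2 to 3 mm, until the pawl dropped into a notch. The pad stayed uncompressed during this.
- **Recovery:** I swung the lever back to about 0.05 rad. With the button fully out (face at 25.6 mm), I measured about 8 mm of slack and about 57.5 mm from jaw to pad. I held there for more than 0.3 s before the final swing.

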